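Gauge the sole splitter's throat with a taper feeler

TASK

Before the next shoe sole is split, gauge the machine's throat: pick up the taper feeler by its wooden grip and slide its blade, thin end first, flat on the feed bed and straight along the feed direction, under the presser bar until the bar grips it with a clear, moderate drag - snug, neither loose nor jammed. Never force it, and leave the feeler in place, flat and still, gripped by the bar, with everything else on the bench left where it is.

Things in the scene. Friction and masses are not known exactly. Their poses are not given: they have to be found in the camera images.
- feeler_grip (a point): Centre of the taper feeler's wooden grip: 70 mm long (x), 18 mm wide (y), 28 mm high; this point is half-way up, 14 mm above the flat underside. x: from grip to tip, z: up. At the start it lies on the bench, tip pointing to the robot's left, give or take 40 degrees.
- feeler_tip (a point): Thin end of the steel blade, on its centre line, 145 mm along +x from feeler_grip and 1.5 mm above the underside. The blade is 20 mm wide and 110 mm long; its thickness grows evenly from 3 mm at the tip to 11.8 mm at the grip (0.08 mm per mm).
- feeler: The whole taper feeler, one rigid loose piece of about 0.15 kg; origin at the underside, below the middle of the grip, axes as feeler_grip. The underside of grip and blade is one flat plane, the blade's upper face slopes.
- splitter: Green sole-splitting machine, fixed on the bench. Origin at bench height straight below the presser bar's middle. +x is the feed direction (to the robot's left, give or take 17 degrees), z up. Column 98 mm high on the +y side (y over 47 mm), throat open to -y. An arm 36 mm wide along x, 76 to 98 mm above the bench, carries the bar. Work comes in over the bed from -x.
- infeed (a point): Middle of the feed bed's infeed edge, in the splitter's axes, given at the height of the bar's underside (39 mm), 150 mm before the bar. The bed is a level flat steel plate from here to 67.5 mm past the bar, 38 mm either side. Its top is screw-set anywhere from 30.3 to 34.2 mm above the bench, different every time and not measured: the free gap under the bar is 4.8 to 8.7 mm.
- presser: Presser bar: smooth round steel bar 20 mm thick, 72 mm long, lying across the feed (along y); origin at its middle, 49 mm above the bench, so its underside is at 39 mm. It rests with 1.5 N, then springs up 1 mm per 20 N: each mm of blade past first contact adds roughly 1.5 N of pressing.
- bar_under (a point): Lowest point of the presser bar at mid-length, where it meets the blade; moves up with the bar. Snug: the bar presses the blade with 4 to 13 N, best 8 N; over 22 N damages it. The push along the feed, beyond that for sliding on the bed alone, is 0.7 to 1.3 times the pressing force (friction varies, and a hand that bears down adds drag).
- shoe_a: Bystander: loose blue trainer, 260 x 85 x 85 mm, right of the robot; origin at its underside's centre.
- shoe_b: Bystander: loose grey trainer, 260 x 85 x 85 mm, left of the robot; origin at its underside's centre.
- tin_a: Bystander: loose round polish tin, 72 mm across, 24 mm high, beyond the middle; origin at its underside's centre.
- tin_b: Bystander: loose round polish tin, same size, between the robot and the splitter; origin at its underside's centre.
- tin_c: Bystander: loose round polish tin, same size, far side; origin at its underside's centre.
- strop: Bystander: loose dark wooden strop block, 180 x 55 x 35 mm, far right; origin at its underside's centre.
- hammer: Bystander: loose hammer lying near right; origin at its underside's centre.
- spool: Bystander: loose wooden thread spool, 44 mm across, 46 mm high, right; origin at its underside's centre.
Things that resemble listed ones, but are neither listed nor needed, are in the scene too. Of the things like the feeler, leave any that is blue or pink; of the rest the larger one is meant.

How it is judged (in metres and radians):
On the way, in this order (a step that is already met when the one before it is completed fails the run):
1. the feeler is lifted off the bench (height (world z) of feeler_grip above 0.035 m), for 0.1 s.
2. the blade's thin end is under the bar, the feeler flat and straight (angle between feeler's own z axis and vertical below 0.08 rad and angle between the x axis of feeler and the x axis of splitter, either way round below 0.2 rad and x of feeler_tip in the frame of splitter above 0.006 m and x of feeler_grip in the frame of splitter below -0.03 m), for 0.1 s.
At the end, for the whole second after the job is handed in: The released feeler lies still in the throat, its tip more than 6 mm past the middle of the presser bar and its grip on the infeed side, flat (within 0.08 rad) and along the feed direction (within 0.2 rad), and the presser bar presses on it with 3 to 14 N (all of step 2 and contact force between feeler and presser between 3 and 14 N and linear speed of feeler below 0.01 m/s and height (world z) of feeler_grip above 0.035 m); the robot touches nothing.
It fails at once if the feeler is forced: more than 22 N between it and the presser bar (contact force between feeler and presser above 22 N).
It fails at once if the gripper or arm pushes the presser bar with more than 5 N (contact force between any of the fingers, the arm and presser above 5 N).
It fails at once if a bystander is moved by more than 30 mm (distance of any of shoe_a, shoe_b, tin_a, tin_b, tin_c, strop, hammer, spool from where it was at the start of the episode above 0.03 m).
It also fails if it takes over 67 s, if anything falls off the work surface, if the arm or the gripper's body presses on something with over 40 N, if the wrist force passes 120 N, or if a joint passes its speed limit or range.

ROBOT

A 6-joint arm with a two-finger parallel gripper is mounted at the origin on the work surface. World frame = base frame: x ahead of the robot, y to its left, z up, the work surface at z = 0. Lengths are in m, angles in degrees, forces in N, time in s.
With the tool pointing down it reaches from about 0.3 to 0.75 m from the base axis. Payload 8.5 kg.
Tool frame: the origin (TCP) lies between the finger pads; the fingertips stand 17 mm ahead of it and the grasp point (between the pads) lies 2 mm behind it (env.tip_reach is the distance from the TCP to the fingertips, in m); z points along the fingers, y is the line along which they close (so a half turn about z gives the same grasp; the last joint's range is limited). The gripper opens to 85 mm and grips with 20 to 120 N. Pads are 22 mm wide; open, the fingers measure 114 mm over their backs; the gripper's body (76 mm by 85 mm) begins 54 mm behind the grasp point. The pads swing forward as they close: fully open they stand 13 mm farther back than shut.
Start: joints at [-88.31, 21.807, 74.336, -0, 83.858, -12.336], TCP at [0.133, -0.534, 0.248] pointing down, gripper open.
Joint ranges: [-178.18, 178.18], [-50.72, 133.34], [12.68, 142.11], [-81.47, 261.47], [9.98, 163.14], [-165.26, 165.26]. Speed limits (degrees/s): [136.94, 136.94, 180, 180, 180, 180].

INTERFACE

Orientations are given as a 3x3 rotation matrix whose columns are the frame's x, y, z axes.
In Python, from rig import env, viewer gives the robot as it stands.
- The arm moves only by the tool move_arm, never from a script. Its argument "motion" is a list of rows, each a list of 2 entries, a list of its own where there are three numbers: the shift along the tool's x, y, z normalised to -1 to 1, where 1 is 50 mm, then the turn, a rotation vector about the tool's x, y, z normalised to -1 to 1, where 1 is 8 degrees. A call has 1 to 20 rows; each row shifts and turns the commanded pose from where the row before left it, along the tool's axes as they then stand; what a row does not reach is not made up. A row lasts 1/10 s, in which the tool goes at most 50 mm and 8.59 degrees, less where a joint would pass 70% of its speed; a pose out of reach is approached as far as the arm can. A call with a number of a shift or a turn outside -1 to 1 is refused whole. A call with a gripper value outside its range is refused whole. "claw" is the closure, from 0 (fully open) to 1 (shut), set as the call begins (left out, the last holds). The fingers move at their own pace and stop on an object; "force" is the grip in N (left out, the last holds). Time passes only in rows, so rows that do not move let the fingers close. It gives the time, the measured TCP pose, the force, the opening and the grip force at its end, in the units of the state.
- env.observe(): the state, without advancing time (a new reading comes with each control period).
- viewer.get_image(name): name is "scene" or "top" or "wrist"; returns a dict with "frame" (384x512x3 uint8, red, green, blue), "depth" (384x512 float32, m along the optical axis (not along the pixel's ray), 0 where there is no reading), "fx", "fy", "cx", "cy" (pixels), "eye" and "attitude" of the camera in the world; the wrist camera has in their place "T_tool_cam" (4x4, takes a point from camera to tool coordinates, whose origin is the TCP and whose axes are the flange's). Camera axes: x right, y up, looking along -z (the intrinsics and any distortion apply to the point x, -y, -z); pixel columns grow to the right and rows downward; lengths in m; the calibration is good to about 2 mm. A picture is of the moment at which its call begins: read the wrist's pose just before it.
- env.close_job(): hands the job in; it is judged then, once.
The state is a dict: "time_s": time; "q": joint angles; "qvel": joint speeds; "joint_efforts": joint torques, N m; "position": TCP position; "tool_rot": TCP orientation; "ft_force": force on the tool from outside, world axes, zero at the start; "wrist_torque": the same for the moment, N m; "grip_width": finger opening in m; "gripper_force": force on a finger pad.
Only numpy, scipy, OpenCV 4.12 (cv2) and the standard library are available. Lean on these libraries where they do the work, as an engineer would, in place of code of your own. Each camera call takes 0.05 s, during which the arm holds its last target. There are 200 camera calls.

## Working session

There is one attempt and no reset: what is moved stays moved. The work goes in short steps, Python scripts to look and compute and a tool call to move; the robot and the scene stay as the last step left them, time stands still between calls to the robot, and variables do not carry over. Pictures are saved under pics/ and viewed, at most 10 in all, crops included, and the job is handed in when it is done.

Besides the shell and the picture viewer there is one more tool, called after "Emit:" by a JSON object that holds its "name" and its "arguments". move_arm: Moves the arm, as the interface text tells. Scaled input: -1 to 1 covers 50 mm each way for a shift and 8 degrees each way for a turn. Its arguments: {"type":"object","properties":{"motion":{"type":"array","items":{"type":"array"}},"claw":{"type":"number"},"force":{"type":"number"}},"required":["motion"]}

```bash
ls; mkdir -p pics
python3 - <<'E'
from rig import env, viewer
import cv2,pickle
print(env.observe())
for n in ["scene","top"]:
    d=viewer.get_image(n); pickle.dump(d,open(f"pics/{n}0.pkl","wb"))
    cv2.imwrite(f"pics/{n}0.png",cv2.resize(d["frame"][:,:,::-1],(800,600),interpolation=cv2.INTER_CUBIC))
    print(n,d["fx"],d["fy"],d["cx"],d["cy"],d["eye"],d["attitude"],d.keys())
E
```

```text
pics
{'time_s': 0.0, 'q': array([-8.83104848e+01,  2.18393217e+01,  7.43852889e+01,  6.38154827e-04,
        8.38589944e+01, -1.23348630e+01]), 'qvel': array([-0.05008229,  0.07315153,  0.05479848, -0.08723589,  0.01157173,
       -0.04866306]), 'joint_efforts': array([-7.98943038e-04, -4.48471427e+01, -2.31278801e+01, -1.84901346e-04,
        4.81412470e-03, -1.02189540e-05]), 'position': array([ 0.13328463, -0.53331904,  0.24772425]), 'tool_rot': array([[ 9.70193001e-01,  2.42333530e-01, -3.19523876e-05],
       [ 2.42333317e-01, -9.70191958e-01,  1.45887476e-03],
       [ 3.22534320e-04, -1.42313321e-03, -9.99998935e-01]]), 'ft_force': array([-0.01112001,  0.30915818,  1.02073288]), 'wrist_torque': array([-0.03184691, -0.02366581,  0.02128093]), 'gripper_force': 0.0, 'grip_width': 0.08518159977482934}
scene 352.4000988174223 352.4000988174223 253.3789323713431 197.6132556844465 [ 1.06637145 -0.1744582   0.98371083] [[ 0.20259821 -0.83199571  0.51646597]
 [ 0.97925573  0.17025034 -0.10987734]
 [ 0.00348897  0.52801322  0.84922899]] dict_keys(['frame', 'depth', 'fx', 'fy', 'cx', 'cy', 'eye', 'attitude'])
top 398.79104883664246 398.79104883664246 257.82234229354543 188.8150652553252 [ 0.40641207 -0.06188896  1.40161998] [[ 0.01507326  0.99681279 -0.07833942]
 [-0.99976576  0.01380811 -0.01666627]
 [-0.01553143  0.07857229  0.99678742]] dict_keys(['frame', 'depth', 'fx', 'fy', 'cx', 'cy', 'eye', 'attitude'])
```

View pics/top0.png

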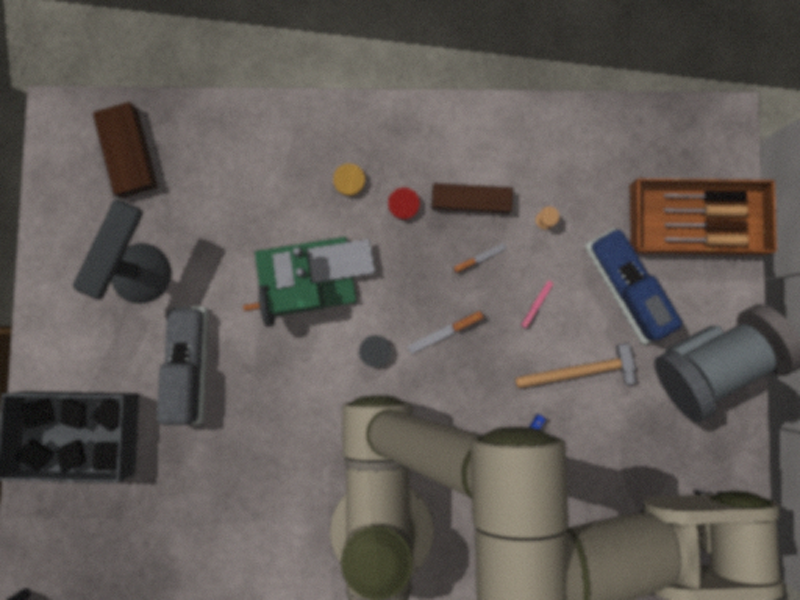

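View pics/scene0.png

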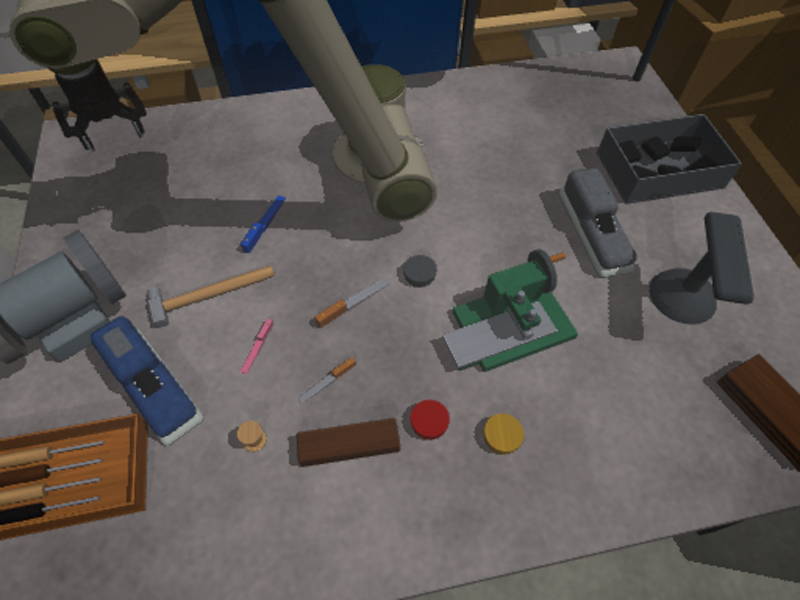

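The top view shows the larger orange-gripped feeler with its grip at about (470,322) and tip at (412,348). The smaller lookalike is at (465,265). The splitter is at about (305,275), with its infeed bed edge on the right at (373,258) and the wheel/column side toward the robot. In the scene view the feeler grip is at (330,313), its tip at (385,282), and the bed's infeed corner at (455,355).

```bash
cat > h.py <<'E'
import numpy as np,cv2,pickle
def cloud(d,R=None,t=None):
    h,w=d["depth"].shape; u,v=np.meshgrid(np.arange(w),np.arange(h)); z=d["depth"]
    P=np.stack([(u-d["cx"])/d["fx"]*z,-(v-d["cy"])/d["fy"]*z,-z],-1)
    if R is None: R,t=np.array(d["attitude"]),np.array(d["eye"])
    return P@R.T+t
def pca(P):
    c=np.median(P,0);m=P.mean(0);w,V=np.linalg.eigh(np.cov((P-m)[:,:2].T));a=V[:,1]
    s=(P-m)[:,:2]@a;return m,a,s.min(),s.max(),s
E
python3 - <<'E'
from h import *
for n,g,box in [("top",(470,322),(395,305,500,365)),("scene",(330,313),(300,265,400,335))]:
    d=pickle.load(open(f"pics/{n}0.pkl","rb"));C=cloud(d);H=cv2.cvtColor(d["frame"],cv2.COLOR_RGB2HSV)
    x0,y0,x1,y1=[int(k/1.5625) for k in box]
    sub=np.zeros(H.shape[:2],bool);sub[y0:y1,x0:x1]=1;sub&=d["depth"]>0
    o=sub&(H[...,1]>120)&(H[...,2]>60)
    P=C[o];m,a,lo,hi,s=pca(P)
    print(n,"grip n",o.sum(),m.round(4),a.round(3),lo,hi,"ztop",np.percentile(P[:,2],[5,50,90]))
    f=sub&(C[...,2]>0.006)&(C[...,2]<0.04);P=C[f];m,a,lo,hi,s=pca(P);print(" whole",f.sum(),m.round(4),a.round(3),lo,hi)
    a=a*np.sign(a[1]);print(" ang deg from +y toward -x",np.degrees(np.arctan2(-a[0],a[1])),"ends",m[:2]+a*s.min() if 1 else 0, m[:2]+a*s.max(), (m[:2]-a*abs(s).max()))
    print(" bench z",np.median(C[sub&(abs(C[...,2])<.006)][:,2]))
    x0,y0,x1,y1=[int(k/1.5625) for k in ((240,220,390,330) if n=="top" else (430,240,590,380))]
    sub=np.zeros(H.shape[:2],bool);sub[y0:y1,x0:x1]=1
    b=sub&(H[...,1]<60)&(C[...,2]>.022)&(C[...,2]<.045)&(H[...,2]>90)
    n_,lab,st,ce=cv2.connectedComponentsWithStats(b.astype(np.uint8))
    for i in range(1,n_):
        if st[i,4]<40: continue
        P=C[lab==i];r=cv2.minAreaRect((P[:,:2]*1000).astype(np.float32));print(" bed comp",st[i],"z",np.median(P[:,2]).round(4),r,cv2.boxPoints(r).round(0).tolist())
    t=sub&(C[...,2]>.09)&(C[...,2]<.106)
    P=C[t];r=cv2.minAreaRect((P[:,:2]*1000).astype(np.float32));print(" top98",len(P),np.median(P[:,2]),r,cv2.boxPoints(r).round(0).tolist())
d=pickle.load(open(f"pics/top0.pkl","rb"));im=d["frame"][130:220,150:330,::-1];cv2.imwrite("pics/crop1.png",cv2.resize(im,None,fx=4.4,fy=4.4,interpolation=cv2.INTER_CUBIC))
E
```

```text
top grip n 86 [ 0.4601 -0.1828  0.0238] [-0.45   0.893] -0.031444088759552326 0.03303580013138557 ztop [0.00102594 0.02699668 0.03024616]
 whole 232 [ 0.4424 -0.1445  0.0166] [-0.416  0.909] -0.1053467510063878 0.12800873589896622
 ang deg from +y toward -x 24.58978135884445 ends [ 0.48624572 -0.24034003] [ 0.38914215 -0.02814748] [ 0.49567579 -0.26094681]
 bench z -0.0005628953339678056
 bed comp [197 153  42  26 705] z 0.0326 ((591.3961181640625, 100.44662475585938), (78.97938537597656, 135.91549682617188), 11.16488265991211) [[539.0, 159.0], [566.0, 26.0], [643.0, 41.0], [617.0, 175.0]]
 bed comp [174 161  14  23 252] z 0.0327 ((568.5603637695312, 231.009033203125), (76.47450256347656, 42.48717498779297), 9.30263614654541) [[527.0, 246.0], [534.0, 204.0], [610.0, 216.0], [603.0, 258.0]]
 top98 773 0.09726911283243922 ((529.392333984375, 210.2371826171875), (140.86680603027344, 127.64541625976562), 17.953969955444336) [[443.0, 249.0], [482.0, 128.0], [616.0, 171.0], [577.0, 293.0]]
scene grip n 150 [ 0.4651 -0.1833  0.0246] [-0.463  0.886] -0.03210586545229175 0.035576123224317 ztop [0.01045178 0.02734543 0.03073762]
 whole 301 [ 0.4484 -0.1527  0.0177] [-0.476  0.88 ] -0.06777442830022098 0.13331647035635724
 ang deg from +y toward -x 28.40580948626725 ends [ 0.48061838 -0.21233496] [ 0.38495674 -0.03545534] [ 0.51179761 -0.26998576]
 bench z 0.0007728872882254434
 bed comp [283 193  74  42 977] z 0.0338 ((582.7908325195312, 138.4663848876953), (77.42909240722656, 217.4981689453125), 9.954340934753418) [[526.0, 239.0], [563.0, 25.0], [640.0, 38.0], [602.0, 252.0]]
 top98 824 0.09836411932211153 ((525.578125, 221.3482666015625), (132.03182983398438, 163.96397399902344), 21.4000186920166) [[434.0, 274.0], [494.0, 121.0], [617.0, 169.0], [557.0, 322.0]]
```

View pics/crop1.png

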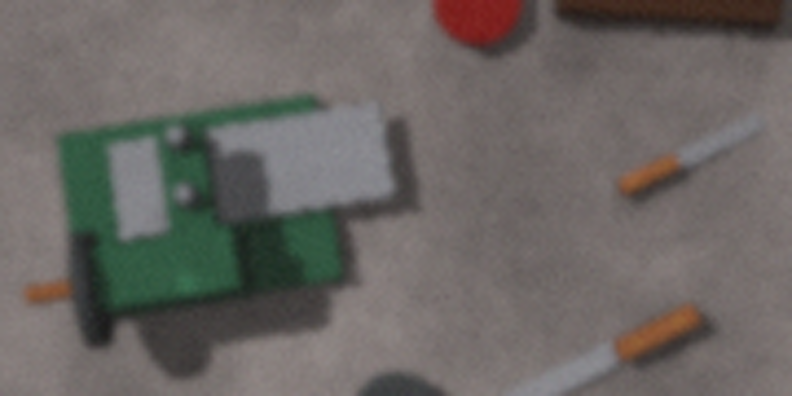

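The crop shows the infeed plate (edge at about x=385) reaching under the bar at about (200,165), and the feeler grip at (660,330). The feeler's axis is about 27° from +y toward −x. The feed direction is about 10°, with the bar at about (0.577, 0.180) and the bed top at about 0.033.

Emit:
{"name": "move_arm", "arguments": {"motion": [[[0.8,-0.548,0],[0,0,0]],[[0.8,-0.548,0],[0,0,0]],[[0.8,-0.548,0],[0,0,0]],[[0.8,-0.548,0],[0,0,0]],[[0.8,-0.548,0],[0,0,0]],[[0.8,-0.548,0],[0,0,0]],[[0.8,-0.548,0],[0,0,0]],[[0.8,-0.548,0],[0,0,0]],[[0.8,-0.548,0],[0,0,0]],[[0.8,-0.548,0],[0,0,0]]]}}

```text
time_s: 1.1
position: [0.4559, -0.169, 0.2482]
tool_rot: [[0.97, 0.242, -0.0], [0.242, -0.97, 0.0], [-0.0, -0.0, -1.0]]
ft_force: [1.0, -1.3, 0.1]
grip_width: 0.085
gripper_force: 0.0
```

Emit:
{"name": "move_arm", "arguments": {"motion": [[[0,0,0],[0,0,-1]],[[0,0,0],[0,0,-1]],[[0,0,0],[0,0,-1]],[[0,0,0],[0,0,-1]],[[0,0,0],[0,0,-1]],[[0,0,0],[0,0,-1]],[[0,0,0],[0,0,-1]],[[0,0,0],[0,0,-1]],[[0,0,0],[0,0,-1]],[[0,0,0],[0,0,-1]],[[0,0,0],[0,0,-1]],[[0,0,0],[0,0,-1]],[[0,0,0],[0,0,-0.9]],[[0,0,0],[0,0,0]],[[0,0,0],[0,0,0]]]}}

```text
time_s: 2.6
position: [0.4549, -0.1708, 0.2482]
tool_rot: [[-0.454, 0.891, -0.0], [0.891, 0.454, 0.0], [0.0, -0.0, -1.0]]
ft_force: [-0.8, -0.4, -0.6]
grip_width: 0.0856
gripper_force: 0.0
```

```bash
cat >> h.py <<'E'
def wrist(name):
    from rig import env,viewer
    s=env.observe();d=viewer.get_image("wrist");T=np.array(d["T_tool_cam"]);R=np.array(s["tool_rot"])
    d["attitude"]=R@T[:3,:3];d["eye"]=R@T[:3,3]+s["position"]
    pickle.dump(d,open(f"pics/{name}.pkl","wb"));cv2.imwrite(f"pics/{name}.png",cv2.resize(d["frame"][:,:,::-1],(800,600),interpolation=cv2.INTER_CUBIC))
    print(s["time_s"],s["position"].round(4),R.round(3).tolist(),s["q"].round(1),d["eye"].round(3));return s,d
E
python3 -c "
from h import *
wrist('w1')"
```

```text
2.6 [ 0.4549 -0.1708  0.2482] [[-0.454, 0.891, -0.0], [0.891, 0.454, 0.0], [0.0, -0.0, -1.0]] [-34.6  15.4  84.1   0.   80.6 -61.6] [ 0.42  -0.103  0.372]
```

View pics/w1.png

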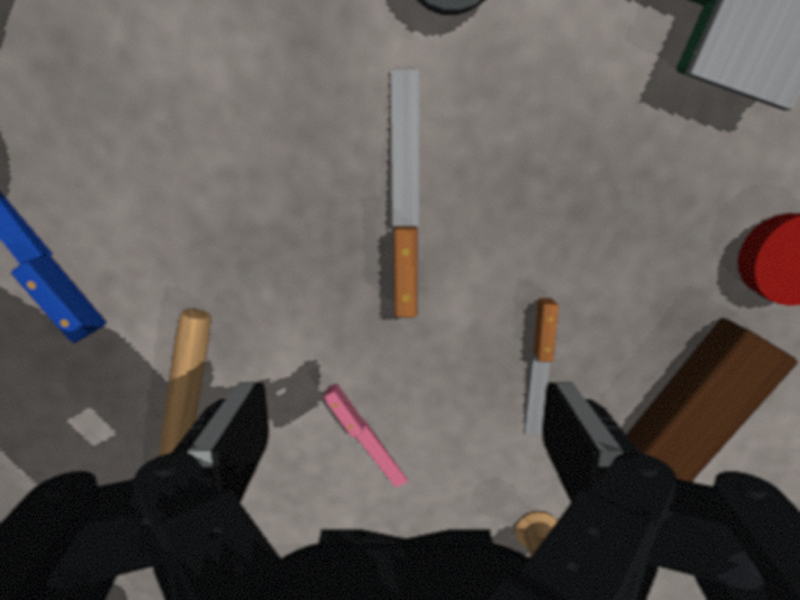

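The wrist view shows the feeler nearly upright in the frame: the grip spans (395–418, 228–318) and the tip is at (405,70).

Run:
```python
from h import *
d=pickle.load(open("pics/w1.pkl","rb"));C=cloud(d);print([k for k in d if k not in("frame","depth")],d["fx"],d["cx"],d["cy"])
def box(b):
    m=np.zeros(d["depth"].shape,bool);x0,y0,x1,y1=[int(k/1.5625) for k in b];m[y0:y1,x0:x1]=1;return m
H=cv2.cvtColor(d["frame"],cv2.COLOR_RGB2HSV)
g=box((380,215,435,330))&(H[...,1]>120)&(H[...,2]>60)&(C[...,2]>.02)
P=C[g];r=cv2.minAreaRect((P[:,:2]*1000).astype(np.float32));print("grip",len(P),np.median(P[:,2]),r,P.mean(0))
b=box((370,55,435,325))&(C[...,2]>.002)&(C[...,2]<.04);b=cv2.morphologyEx(b.astype(np.uint8),cv2.MORPH_OPEN,np.ones((3,3)))>0
P=C[b];r=cv2.minAreaRect((P[:,:2]*1000).astype(np.float32));print("all",len(P),r,cv2.boxPoints(r).round(1).tolist())
print("bench",np.median(C[box((300,100,370,300))][:,2]))
# axis from pixel centre-line (viewed points)
def px(u,v,z):
    u,v=u/1.5625-.18,v/1.5625-.18
    R=np.array(d["attitude"]);k=R@np.array([(u-d["cx"])/d["fx"],-(v-d["cy"])/d["fy"],-1]);return d["eye"]+k*(z-d["eye"][2])/k[2]
t=px(405,70,.003);gf=px(406,318,.028);gn=px(405,229,.028);print(t,gf,gn,np.linalg.norm((gf-gn)),"tip-grip c",np.linalg.norm((t-(gf+gn)/2)[:2]),(gf+gn)/2)
a=(t-(gf+gn)/2);print(np.degrees(np.arctan2(-a[0],a[1])))
m=box((670,0,800,120))&(H[...,1]<60)&(C[...,2]>.026)&(C[...,2]<.042);print("bed z",np.median(C[m][:,2]),m.sum())
```

```text
['fx', 'fy', 'cx', 'cy', 'T_tool_cam', 'attitude', 'eye'] 302.3093050305734 259.0664599920769 190.56648848662505
grip 804 0.026171244486907774 ((447.6684875488281, -157.55722045898438), (16.34500503540039, 122.07678985595703), 27.421911239624023) [ 0.45950508 -0.17963788  0.02785405]
all 2421 ((437.6029052734375, -136.1636199951172), (19.972423553466797, 169.47964477539062), 27.39311408996582) [[389.70001220703125, -65.5], [467.70001220703125, -216.0], [485.5, -206.8000030517578], [407.5, -56.29999923706055]]
bench -0.0015113073228087415
[ 0.39464865 -0.05351498  0.003     ] [ 0.47644585 -0.21207027  0.028     ] [ 0.44443275 -0.15103621  0.028     ] 0.06892020751114802 tip-grip c 0.14395209378316767 [ 0.4604393  -0.18155324  0.028     ]
27.195725523539203
bed z 0.03187271721713281 3874
```

Emit:
{"name": "move_arm", "arguments": {"motion": [[[-0.24,0,0.8],[0,0,0]],[[0,0,0.8],[0,0,0]],[[0,0,0.8],[0,0,0]],[[0,0,0.8],[0,0,0]],[[0,0,0.7],[0,0,0]],[[0,0,0.5],[0,0,0]],[[0,0,0.14],[0,0,0]],[[0,0,0],[0,0,0]],[[0,0,0],[0,0,0]]], "claw": 0.3}}

```text
time_s: 3.55
position: [0.461, -0.1819, 0.0224]
tool_rot: [[-0.457, 0.89, 0.002], [0.89, 0.457, -0.001], [-0.002, 0.001, -1.0]]
ft_force: [-0.0, -1.3, 0.1]
grip_width: 0.0597
gripper_force: 0.0
```

Emit:
{"name": "move_arm", "arguments": {"motion": [[[0,0,0],[0,0,0]],[[0,0,0],[0,0,0]],[[0,0,0],[0,0,0]],[[0,0,0],[0,0,0]],[[0,0,0],[0,0,0]],[[0,0,0],[0,0,0]],[[0,0,0],[0,0,0]],[[0,0,0],[0,0,0]],[[0,0,0],[0,0,0]],[[0,0,0],[0,0,0]]], "claw": 1, "force": 40}}

```text
time_s: 4.55
position: [0.4608, -0.1817, 0.0221]
tool_rot: [[-0.457, 0.889, 0.001], [0.889, 0.457, -0.001], [-0.001, 0.001, -1.0]]
ft_force: [-0.8, 0.2, 7.2]
grip_width: 0.0173
gripper_force: 39.9
```

Emit:
{"name": "move_arm", "arguments": {"motion": [[[0,0,-0.3],[0,0,0]],[[0,0,-0.5],[0,0,0]],[[0,0,-0.5],[0,0,0]],[[0,0,0],[0,0,0.7]],[[0,0,0],[0,0,0.75]],[[0,0,0],[0,0,0.7]],[[0,0.5,0],[0,0,0]],[[0,0.7,0],[0,0,0]],[[0,0.7,0],[0,0,0]],[[0,0.7,0],[0,0,0]],[[0,0.6,0],[0,0,0]],[[0,0.354,0],[0,0,0]],[[0.5,0,0],[0,0,0]],[[0.6,0,0],[0,0,0]],[[0.6,0,0],[0,0,0]],[[0.6,0,0],[0,0,0]],[[0.5,0,0],[0,0,0]],[[0.3,0,0],[0,0,0]],[[0,0,0],[0,0,0]],[[0,0,0],[0,0,0]]]}}

```text
time_s: 6.55
position: [0.6087, 0.0015, 0.0863]
tool_rot: [[-0.174, 0.985, 0.0], [0.985, 0.174, -0.0], [-0.0, 0.0, -1.0]]
ft_force: [-0.5, 0.2, -1.5]
grip_width: 0.0176
gripper_force: 39.5
```

Run:
```python
from h import *
s,d=wrist('w2');print(s["ft_force"],s["grip_width"])
```

```text
6.55 [0.6087 0.0015 0.0863] [[-0.174, 0.985, 0.0], [0.985, 0.174, -0.0], [-0.0, 0.0, -1.0]] [-11.   36.3  77.6  -0.   66.1 -21. ] [0.595 0.076 0.21 ]
[-0.51832633  0.19877097 -1.45214786] 0.01762445126798649
```

View pics/w2.png

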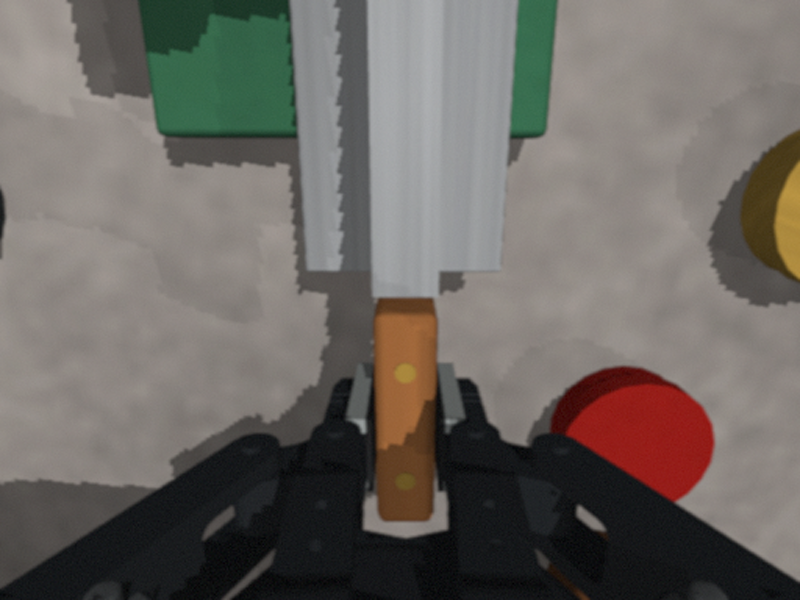

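The feeler is held straight: the blade centre is at column 406 against a bed centre of about 404 at the infeed edge (row 271). The grip spans rows 300–520.

Run:
```python
from h import *
d=pickle.load(open("pics/w2.pkl","rb"));C=cloud(d)
R=np.array(d["attitude"])
def px(u,v,z):
    u,v=u/1.5625-.18,v/1.5625-.18
    k=R@np.array([(u-d["cx"])/d["fx"],-(v-d["cy"])/d["fy"],-1]);return d["eye"]+k*(z-d["eye"][2])/k[2]
p=np.array([0.6087,0.0015,0.0863]);X=np.array([-.174,.985,0]);Y=np.array([.985,.174,0])
for n,u,v,z in[("edgeL",307,271,.0335),("edgeR",500,271,.0335),("bedtopL",292,2,.0335),("bedtopR",518,2,.0335),("bladeroot",405,298,.0863-.021+.012),("gripfront",405,312,.0863-.021+.027),("griprear",405,520,.0863-.021+.028)]:
    q=px(u,v,z);print(n,q.round(4),"tool x,y",((q-p)@X).round(4),((q-p)@Y).round(4))
def dep(u,v):
    i,j=int(v/1.5625),int(u/1.5625);return np.median(C[i-4:i+5,j-4:j+5].reshape(-1,3),0).round(4)
for uv in[(340,200),(480,100),(480,200),(405,100),(405,250),(405,420),(250,350),(250,80)]:print(uv,dep(*uv))
```

```text
edgeL [0.5656 0.0265 0.0335] tool x,y 0.0321 -0.0381
edgeR [0.6388 0.0395 0.0335] tool x,y 0.0322 0.0363
bedtopL [0.5504 0.1161 0.0335] tool x,y 0.1231 -0.0375
bedtopR [0.6235 0.129  0.0335] tool x,y 0.1231 0.0367
bladeroot [0.6023 0.0358 0.0773] tool x,y 0.0349 -0.0003
gripfront [0.6022 0.0365 0.0923] tool x,y 0.0356 -0.0003
griprear [ 0.6138 -0.0289  0.0933] tool x,y -0.0309 -0.0003
(340, 200) [0.5741 0.0552 0.0319]
(480, 100) [0.6179 0.0978 0.0319]
(480, 200) [0.6256 0.0641 0.0317]
(405, 100) [0.5928 0.0897 0.0701]
(405, 250) [0.5999 0.0491 0.0734]
(405, 420) [0.608  0.004  0.0906]
(250, 350) [ 0.5371 -0.0276 -0.0017]
(250, 80) [0.5346 0.0913 0.0208]
```

Emit:
{"name": "move_arm", "arguments": {"motion": [[[0.4,-0.01,0.1],[0,0,0]],[[0,0,0.3],[0,0,0]],[[0,0,0.14],[0,0,0]],[[0,0,0.02],[0,0,0]],[[0,0,0],[0,0,0]],[[0,0,0],[0,0,0]],[[0,0,0],[0,0,0]]]}}

```text
time_s: 7.3
position: [0.6048, 0.0214, 0.0588]
tool_rot: [[-0.174, 0.985, 0.001], [0.985, 0.174, -0.0], [-0.0, 0.001, -1.0]]
ft_force: [-0.0, -0.4, -1.3]
grip_width: 0.017
gripper_force: 39.5
```

Emit:
{"name": "move_arm", "arguments": {"motion": [[[0,0,0.01],[0,0,0]],[[0,0,0],[0,0,0]],[[0,0,0],[0,0,0]]]}}

```text
time_s: 7.6
position: [0.6045, 0.0217, 0.0579]
tool_rot: [[-0.174, 0.985, 0.0], [0.985, 0.174, -0.0], [-0.0, 0.0, -1.0]]
ft_force: [0.2, 0.0, -1.3]
grip_width: 0.0172
gripper_force: 39.5
```

Emit:
{"name": "move_arm", "arguments": {"motion": [[[0,0,0.01],[0,0,0]],[[0,0,0],[0,0,0]],[[0,0,0],[0,0,0]]]}}

```text
time_s: 7.9
position: [0.6045, 0.0217, 0.0573]
tool_rot: [[-0.174, 0.985, -0.0], [0.985, 0.174, 0.0], [0.0, -0.0, -1.0]]
ft_force: [0.5, -0.6, -1.6]
grip_width: 0.0173
gripper_force: 39.5
```

Emit:
{"name": "move_arm", "arguments": {"motion": [[[0,0,0.01],[0,0,0]],[[0,0,0],[0,0,0]],[[0,0,0],[0,0,0]]]}}

```text
time_s: 8.2
position: [0.6045, 0.0217, 0.0568]
tool_rot: [[-0.174, 0.985, -0.0], [0.985, 0.174, 0.0], [0.0, -0.0, -1.0]]
ft_force: [0.7, 0.6, -1.9]
grip_width: 0.0172
gripper_force: 39.5
```

Emit:
{"name": "move_arm", "arguments": {"motion": [[[0,0,0.008],[0,0,0]],[[0,0,0],[0,0,0]],[[0,0,0],[0,0,0]]]}}

```text
time_s: 8.5
position: [0.6045, 0.0217, 0.0564]
tool_rot: [[-0.174, 0.985, -0.0], [0.985, 0.174, 0.0], [0.0, -0.0, -1.0]]
ft_force: [0.0, 0.0, -1.8]
grip_width: 0.017
gripper_force: 39.5
```

Emit:
{"name": "move_arm", "arguments": {"motion": [[[0,0,0.008],[0,0,0]],[[0,0,0],[0,0,0]],[[0,0,0],[0,0,0]]]}}

```text
time_s: 8.8
position: [0.6045, 0.0217, 0.056]
tool_rot: [[-0.174, 0.985, -0.0], [0.985, 0.174, 0.0], [0.0, -0.0, -1.0]]
ft_force: [-0.2, 0.4, -1.7]
grip_width: 0.0176
gripper_force: 39.5
```

Emit:
{"name": "move_arm", "arguments": {"motion": [[[0,0,0.008],[0,0,0]],[[0,0,0],[0,0,0]],[[0,0,0],[0,0,0]]]}}

```text
time_s: 9.1
position: [0.6045, 0.0217, 0.0556]
tool_rot: [[-0.174, 0.985, -0.0], [0.985, 0.174, 0.0], [0.0, -0.0, -1.0]]
ft_force: [-0.2, 0.2, -1.3]
grip_width: 0.0173
gripper_force: 39.5
```

Emit:
{"name": "move_arm", "arguments": {"motion": [[[0,0,0.008],[0,0,0]],[[0,0,0],[0,0,0]],[[0,0,0],[0,0,0]]]}}

```text
time_s: 9.4
position: [0.6045, 0.0217, 0.0555]
tool_rot: [[-0.174, 0.985, 0.0], [0.985, 0.174, -0.0], [-0.0, 0.0, -1.0]]
ft_force: [-1.4, -0.4, 2.6]
grip_width: 0.017
gripper_force: 40.0
```

Emit:
{"name": "move_arm", "arguments": {"motion": [[[0,0,0.008],[0,0,0]],[[0,0,0],[0,0,0]],[[0,0,0],[0,0,0]]]}}

```text
time_s: 9.7
position: [0.6045, 0.0217, 0.0555]
tool_rot: [[-0.174, 0.985, 0.001], [0.985, 0.174, -0.0], [-0.0, 0.0, -1.0]]
ft_force: [-2.6, -0.6, 6.6]
grip_width: 0.0173
gripper_force: 40.7
```

Emit:
{"name": "move_arm", "arguments": {"motion": [[[0,0,0.008],[0,0,0]],[[0,0,0],[0,0,0]],[[0,0,0],[0,0,0]]]}}

```text
time_s: 10.0
position: [0.6046, 0.0217, 0.0554]
tool_rot: [[-0.174, 0.985, 0.001], [0.985, 0.174, -0.0], [-0.0, 0.001, -1.0]]
ft_force: [-2.8, 0.4, 9.1]
grip_width: 0.0168
gripper_force: 41.1
```

Emit:
{"name": "move_arm", "arguments": {"motion": [[[0,0,-0.016],[0,0,0]],[[0,0,0],[0,0,0]],[[0,0,0],[0,0,0]],[[0,0,0],[0,0,0]],[[0,0,0],[0,0,0]],[[0,0,0],[0,0,0]]], "claw": 0.68}}

```text
time_s: 10.6
position: [0.6045, 0.0217, 0.0552]
tool_rot: [[-0.174, 0.985, -0.0], [0.985, 0.174, 0.0], [0.0, -0.0, -1.0]]
ft_force: [-0.2, 0.4, -1.0]
grip_width: 0.0269
gripper_force: 0.0
```

Emit:
{"name": "move_arm", "arguments": {"motion": [[[0,0,0],[0,0,0]],[[0,0,0],[0,0,0]],[[0,0,0],[0,0,0]],[[0,0,0],[0,0,0]],[[0,0,0],[0,0,0]],[[0,0,0],[0,0,0]],[[0,0,0],[0,0,0]],[[0,0,0],[0,0,0]]], "claw": 1, "force": 25}}

```text
time_s: 11.4
position: [0.6045, 0.0217, 0.0553]
tool_rot: [[-0.174, 0.985, 0.0], [0.985, 0.174, 0.0], [-0.0, 0.0, -1.0]]
ft_force: [0.9, -0.3, 1.7]
grip_width: 0.0177
gripper_force: 29.7
```

Emit:
{"name": "move_arm", "arguments": {"motion": [[[0,0,-0.008],[0,0,0]],[[0.08,0,0],[0,0,0]],[[0.08,0,0],[0,0,0]],[[0.08,0,0],[0,0,0]],[[0.08,0,0],[0,0,0]],[[0.08,0,0],[0,0,0]],[[0,0,0],[0,0,0]]]}}

```text
time_s: 12.1
position: [0.6009, 0.042, 0.0556]
tool_rot: [[-0.175, 0.985, -0.0], [0.985, 0.175, 0.0], [0.0, -0.0, -1.0]]
ft_force: [0.5, -0.1, -1.8]
grip_width: 0.0173
gripper_force: 29.5
```

Emit:
{"name": "move_arm", "arguments": {"motion": [[[0.06,0,0],[0,0,0]],[[0.06,0,0],[0,0,0]],[[0.06,0,0],[0,0,0]],[[0.06,0,0],[0,0,0]],[[0,0,0],[0,0,0]],[[0,0,0],[0,0,0]]]}}

```text
time_s: 12.7
position: [0.5989, 0.0532, 0.0556]
tool_rot: [[-0.174, 0.985, -0.0], [0.985, 0.174, -0.0], [-0.0, -0.0, -1.0]]
ft_force: [0.5, -0.1, -1.8]
grip_width: 0.0177
gripper_force: 29.5
```

```bash
cat > f.py <<'E'
from h import *
from rig import env,viewer
X=np.array([-.174,.985,0]);F=[]
for i in range(8):
    viewer.get_image("wrist");s=env.observe();F.append(s["ft_force"])
F=np.array(F);m=F.mean(0);print(s["time_s"],"sx",((s["position"]-[.577,.18,0])@X).round(4),s["position"].round(5),"F",m.round(2),"along",(m@X).round(2),"sd",F.std(0).round(2),"tau",s["wrist_torque"].round(3))
E
python3 f.py
```

```text
13.1 sx -0.1288 [0.59891 0.05312 0.05562] F [-0.27 -0.05 -1.26] along -0.0 sd [0.41 0.46 0.56] tau [0.047 0.048 0.029]
```

Emit:
{"name": "move_arm", "arguments": {"motion": [[[0.04,0,0.003],[0,0,0]],[[0.04,0,0],[0,0,0]],[[0.04,0,0],[0,0,0]],[[0.04,0,0],[0,0,0]],[[0,0,0],[0,0,0]],[[0,0,0],[0,0,0]]]}}

```text
time_s: 13.7
position: [0.5975, 0.0612, 0.0555]
tool_rot: [[-0.174, 0.985, 0.0], [0.985, 0.174, -0.0], [-0.0, 0.0, -1.0]]
ft_force: [1.1, -0.2, -1.3]
grip_width: 0.0175
gripper_force: 29.5
```

```bash
python3 f.py
```

```text
14.1 sx -0.1207 [0.59754 0.06104 0.05549] F [-0.22  0.12 -1.31] along 0.16 sd [0.31 0.46 0.4 ] tau [-0.077 -0.024 -0.026]
```

Emit:
{"name": "move_arm", "arguments": {"motion": [[[0.03,0,0],[0,0,0]],[[0,0,0],[0,0,0]],[[0,0,0],[0,0,0]]]}}

```text
time_s: 14.4
position: [0.5972, 0.0626, 0.0555]
tool_rot: [[-0.174, 0.985, -0.0], [0.985, 0.174, -0.0], [-0.0, -0.0, -1.0]]
ft_force: [1.1, 0.6, -1.1]
grip_width: 0.0174
gripper_force: 29.5
```

```bash
python3 f.py
```

```text
14.8 sx -0.1192 [0.59726 0.06255 0.05548] F [-0.03 -0.17 -1.46] along -0.16 sd [0.41 0.48 0.42] tau [-0.059 -0.011  0.054]
```

Emit:
{"name": "move_arm", "arguments": {"motion": [[[0.03,0,0],[0,0,0]],[[0,0,0],[0,0,0]],[[0,0,0],[0,0,0]]]}}

```text
time_s: 15.1
position: [0.597, 0.0641, 0.0555]
tool_rot: [[-0.174, 0.985, 0.0], [0.985, 0.174, -0.0], [-0.0, 0.0, -1.0]]
ft_force: [0.4, 0.6, -1.2]
grip_width: 0.0172
gripper_force: 29.5
```

```bash
python3 f.py
```

```text
15.5 sx -0.1177 [0.59698 0.06403 0.05548] F [ 0.04  0.11 -1.63] along 0.1 sd [0.28 0.56 0.69] tau [-0.041  0.057  0.024]
```

Emit:
{"name": "move_arm", "arguments": {"motion": [[[0.03,0,0],[0,0,0]],[[0,0,0],[0,0,0]],[[0,0,0],[0,0,0]]]}}

```text
time_s: 15.8
position: [0.5967, 0.0656, 0.0555]
tool_rot: [[-0.174, 0.985, 0.0], [0.985, 0.174, 0.0], [0.0, 0.0, -1.0]]
ft_force: [0.2, -1.3, -1.8]
grip_width: 0.0176
gripper_force: 29.5
```

```bash
python3 f.py
```

```text
16.2 sx -0.1162 [0.59674 0.0655  0.05548] F [ 0.05  0.11 -1.26] along 0.1 sd [0.63 0.41 0.59] tau [-0.047 -0.051  0.023]
```

Emit:
{"name": "move_arm", "arguments": {"motion": [[[0.03,0,0],[0,0,0]],[[0,0,0],[0,0,0]],[[0,0,0],[0,0,0]]]}}

```text
time_s: 16.5
position: [0.5964, 0.0671, 0.0555]
tool_rot: [[-0.174, 0.985, -0.0], [0.985, 0.174, 0.0], [0.0, -0.0, -1.0]]
ft_force: [1.0, 0.1, -1.1]
grip_width: 0.0172
gripper_force: 29.5
```

```bash
python3 f.py
```

```text
16.9 sx -0.1147 [0.59647 0.06699 0.05547] F [-0.21 -0.05 -1.56] along -0.01 sd [0.81 0.51 0.53] tau [0.025 0.007 0.02 ]
```

Emit:
{"name": "move_arm", "arguments": {"motion": [[[0.03,0,0],[0,0,0]],[[0,0,0],[0,0,0]],[[0,0,0],[0,0,0]]]}}

```text
time_s: 17.2
position: [0.5962, 0.0686, 0.0555]
tool_rot: [[-0.174, 0.985, -0.0], [0.985, 0.174, 0.0], [0.0, -0.0, -1.0]]
ft_force: [-0.4, -0.0, -0.3]
grip_width: 0.0174
gripper_force: 29.5
```

```bash
python3 f.py
```

```text
17.6 sx -0.1132 [0.59622 0.06845 0.05547] F [ 0.07  0.06 -1.48] along 0.04 sd [0.33 0.57 0.54] tau [-0.098 -0.029 -0.009]
```

Emit:
{"name": "move_arm", "arguments": {"motion": [[[0.03,0,0],[0,0,0]],[[0,0,0],[0,0,0]],[[0,0,0],[0,0,0]]]}}

```text
time_s: 17.9
position: [0.5959, 0.0701, 0.0554]
tool_rot: [[-0.174, 0.985, -0.0], [0.985, 0.174, 0.0], [0.0, -0.0, -1.0]]
ft_force: [0.1, 1.5, -1.4]
grip_width: 0.0177
gripper_force: 29.4
```

```bash
python3 f.py
```

```text
18.3 sx -0.1116 [0.59592 0.07004 0.05546] F [ 0.36  0.9  -1.99] along 0.83 sd [0.45 0.42 0.32] tau [ 0.077 -0.081 -0.081]
```

Emit:
{"name": "move_arm", "arguments": {"motion": [[[0.03,0,0],[0,0,0]],[[0,0,0],[0,0,0]],[[0,0,0],[0,0,0]]]}}

```text
time_s: 18.6
position: [0.5958, 0.0712, 0.0555]
tool_rot: [[-0.174, 0.985, 0.0], [0.985, 0.174, -0.0], [-0.0, 0.0, -1.0]]
ft_force: [1.2, -2.5, -1.4]
grip_width: 0.0176
gripper_force: 29.4
```

```bash
python3 f.py
```

```text
19.0 sx -0.1103 [0.59577 0.07129 0.0555 ] F [ 0.31 -3.19 -2.09] along -3.2 sd [0.46 0.69 0.7 ] tau [-0.688 -0.077 -0.034]
```

Emit:
{"name": "move_arm", "arguments": {"motion": [[[0.03,0,0],[0,0,0]],[[0,0,0],[0,0,0]],[[0,0,0],[0,0,0]]]}}

```text
time_s: 19.3
position: [0.5955, 0.0728, 0.0555]
tool_rot: [[-0.174, 0.985, 0.0], [0.985, 0.174, -0.0], [-0.0, 0.0, -1.0]]
ft_force: [0.3, -5.3, -2.8]
grip_width: 0.0169
gripper_force: 29.3
```

```bash
python3 f.py
```

```text
19.7 sx -0.1088 [0.59547 0.07282 0.05548] F [ 0.95 -4.8  -2.39] along -4.89 sd [0.69 0.48 0.31] tau [-0.872 -0.209 -0.015]
```

First contact is at sx ≈ −0.111, close to the predicted spot. It needs about 2 mm more.

Emit:
{"name": "move_arm", "arguments": {"motion": [[[0.02,0,0],[0,0,0]],[[0.02,0,0],[0,0,0]],[[0,0,0],[0,0,0]],[[0,0,0],[0,0,0]]]}}

```text
time_s: 20.1
position: [0.5952, 0.0744, 0.0555]
tool_rot: [[-0.174, 0.985, 0.0], [0.985, 0.174, -0.001], [-0.001, 0.0, -1.0]]
ft_force: [1.6, -6.7, -1.9]
grip_width: 0.0174
gripper_force: 29.3
```

```bash
python3 f.py
```

```text
20.5 sx -0.1072 [0.59523 0.0744  0.05549] F [ 1.1  -7.11 -2.43] along -7.19 sd [0.72 0.46 0.43] tau [-1.191 -0.241 -0.004]
```

Emit:
{"name": "move_arm", "arguments": {"motion": [[[0,0,0],[0,0,0]],[[0,0,0],[0,0,0]],[[0,0,0],[0,0,0]],[[0,0,0],[0,0,0]],[[0,0,0],[0,0,0]],[[0,0,0],[0,0,0]]], "claw": 0.68}}

```text
time_s: 21.1
position: [0.5951, 0.075, 0.0555]
tool_rot: [[-0.174, 0.985, -0.0], [0.985, 0.174, 0.0], [0.0, 0.0, -1.0]]
ft_force: [-0.6, 0.5, 0.5]
grip_width: 0.0274
gripper_force: 0.0
```

```bash
python3 f.py; python3 -c "
from h import *
wrist('w3')"
```

```text
21.5 sx -0.1067 [0.59508 0.07487 0.05547] F [0.17 0.57 0.32] along 0.53 sd [0.45 0.67 0.32] tau [-0.011 -0.044 -0.005]
21.5 [0.5951 0.0749 0.0555] [[-0.174, 0.985, -0.0], [0.985, 0.174, 0.0], [0.0, -0.0, -1.0]] [ -4.1  37.8  80.8   0.   61.4 -14.2] [0.582 0.15  0.18 ]
```

View pics/w3.png

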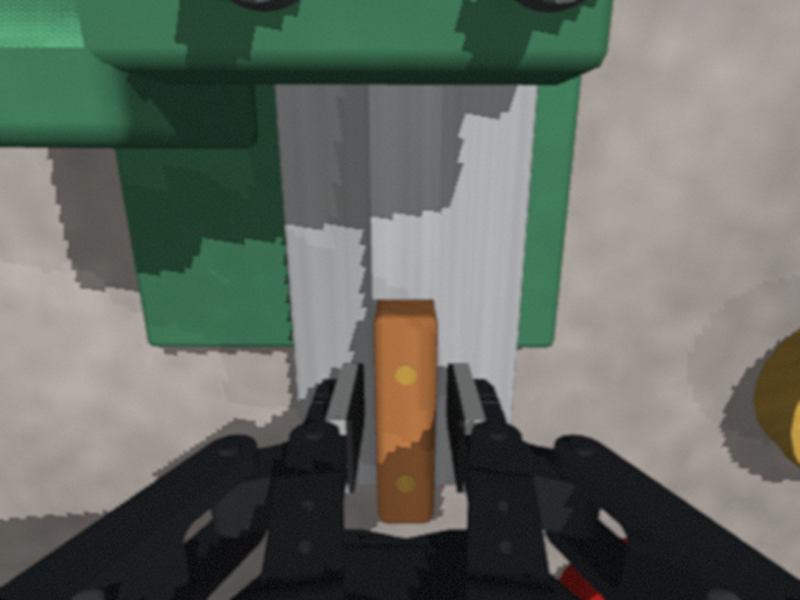

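The feeler lies straight on the bed with the fingers clear of it: the grip spans (376–437, 300–522) and the blade centre is near column 405. I'll regrip it now that it lies flat and check the drag.

Emit:
{"name": "move_arm", "arguments": {"motion": [[[0,0,0],[0,0,0]],[[0,0,0],[0,0,0]],[[0,0,0],[0,0,0]],[[0,0,0],[0,0,0]],[[0,0,0],[0,0,0]],[[0,0,0],[0,0,0]]], "claw": 1}}

```text
time_s: 22.15
position: [0.5952, 0.0748, 0.0556]
tool_rot: [[-0.174, 0.985, 0.0], [0.985, 0.174, -0.0], [-0.0, 0.0, -1.0]]
ft_force: [0.2, 0.5, 0.9]
grip_width: 0.0174
gripper_force: 26.0
```

```bash
python3 f.py
```

```text
22.55 sx -0.1067 [0.59516 0.07485 0.05556] F [ 0.36 -0.33  1.59] along -0.39 sd [0.5  0.31 0.47] tau [ 0.005 -0.014  0.006]
```

Emit:
{"name": "move_arm", "arguments": {"motion": [[[0.012,0,0],[0,0,0]],[[0,0,0],[0,0,0]],[[0,0,0],[0,0,0]]]}}

```text
time_s: 22.85
position: [0.5952, 0.0749, 0.0556]
tool_rot: [[-0.174, 0.985, 0.0], [0.985, 0.174, -0.001], [-0.001, 0.0, -1.0]]
ft_force: [1.0, -4.8, 1.8]
grip_width: 0.0175
gripper_force: 26.1
```

```bash
python3 f.py
```

```text
23.25 sx -0.1067 [0.59517 0.07488 0.05557] F [ 0.7  -5.    2.39] along -5.04 sd [0.23 0.35 0.48] tau [-0.778 -0.122  0.002]
```

Emit:
{"name": "move_arm", "arguments": {"motion": [[[0.01,0,0],[0,0,0]],[[0,0,0],[0,0,0]],[[0,0,0],[0,0,0]]]}}

```text
time_s: 23.55
position: [0.5952, 0.0749, 0.0556]
tool_rot: [[-0.174, 0.985, 0.0], [0.985, 0.174, -0.002], [-0.002, 0.0, -1.0]]
ft_force: [1.6, -6.9, 2.2]
grip_width: 0.0175
gripper_force: 26.0
```

```bash
python3 f.py
```

```text
23.95 sx -0.1066 [0.59516 0.07498 0.05556] F [ 1.19 -7.5   1.81] along -7.6 sd [0.42 0.45 0.56] tau [-1.069 -0.102  0.064]
```

Emit:
{"name": "move_arm", "arguments": {"motion": [[[0.01,0,0],[0,0,0]],[[0,0,0],[0,0,0]],[[0,0,0],[0,0,0]]]}}

```text
time_s: 24.25
position: [0.5951, 0.0751, 0.0556]
tool_rot: [[-0.174, 0.985, 0.001], [0.985, 0.174, -0.002], [-0.002, 0.0, -1.0]]
ft_force: [0.8, -9.4, 0.7]
grip_width: 0.0172
gripper_force: 26.0
```

```bash
python3 f.py
```

```text
24.65 sx -0.1065 [0.59515 0.07509 0.05557] F [ 1.19 -9.37  1.86] along -9.43 sd [0.38 0.32 0.49] tau [-1.377 -0.176  0.085]
```

Drag is at least 9 N of holding force and it slid at about 7 N, so the pressing is about 7–8 N. I'll unload, release and lift clear.

Emit:
{"name": "move_arm", "arguments": {"motion": [[[-0.024,0,0],[0,0,0]],[[0,0,0],[0,0,0]],[[0,0,0],[0,0,0]]]}}

```text
time_s: 24.95
position: [0.5951, 0.0751, 0.0555]
tool_rot: [[-0.174, 0.985, 0.0], [0.985, 0.174, -0.0], [-0.0, 0.0, -1.0]]
ft_force: [1.5, -4.2, 3.0]
grip_width: 0.0174
gripper_force: 26.1
```

Emit:
{"name": "move_arm", "arguments": {"motion": [[[0,0,0],[0,0,0]],[[0,0,0],[0,0,0]],[[0,0,0],[0,0,0]],[[0,0,0],[0,0,0]],[[0,0,0],[0,0,0]],[[0,0,-0.1],[0,0,0]],[[0,0,-0.2],[0,0,0]],[[0,0,-0.4],[0,0,0]],[[0,0,-0.6],[0,0,0]],[[-0.4,0,-0.6],[0,0,0]],[[-0.4,0,-0.6],[0,0,0]],[[0,0,-0.3],[0,0,0]],[[0,0,0],[0,0,0]],[[0,0,0],[0,0,0]],[[0,0,0],[0,0,0]]], "claw": 0.68}}

```text
time_s: 26.45
position: [0.6014, 0.0363, 0.1944]
tool_rot: [[-0.175, 0.985, -0.002], [0.985, 0.175, 0.0], [0.001, -0.002, -1.0]]
ft_force: [0.0, -0.2, -0.5]
grip_width: 0.0273
gripper_force: 0.0
```

```bash
python3 -c "
from h import *
s,d=wrist('w4')
C=cloud(d);H=cv2.cvtColor(d['frame'],cv2.COLOR_RGB2HSV)
m=(H[...,1]>120)&(H[...,0]<20)&(C[...,2]>.045)&(C[...,2]<.075)
P=C[m];print(len(P),P.mean(0),np.median(P[:,2]),cv2.minAreaRect((P[:,:2]*1000).astype(np.float32)))
"
```

```text
26.45 [0.6014 0.0363 0.1944] [[-0.175, 0.985, -0.002], [0.985, 0.175, 0.0], [0.001, -0.002, -1.0]] [ -7.8  29.5  70.6   0.   80.  -17.8] [0.588 0.111 0.319]
1473 [0.59445324 0.07553528 0.05962211] 0.05966744992828532 ((594.5211791992188, 74.02806091308594), (16.174009323120117, 67.66487121582031), 10.640897750854492)
```

View pics/w4.png

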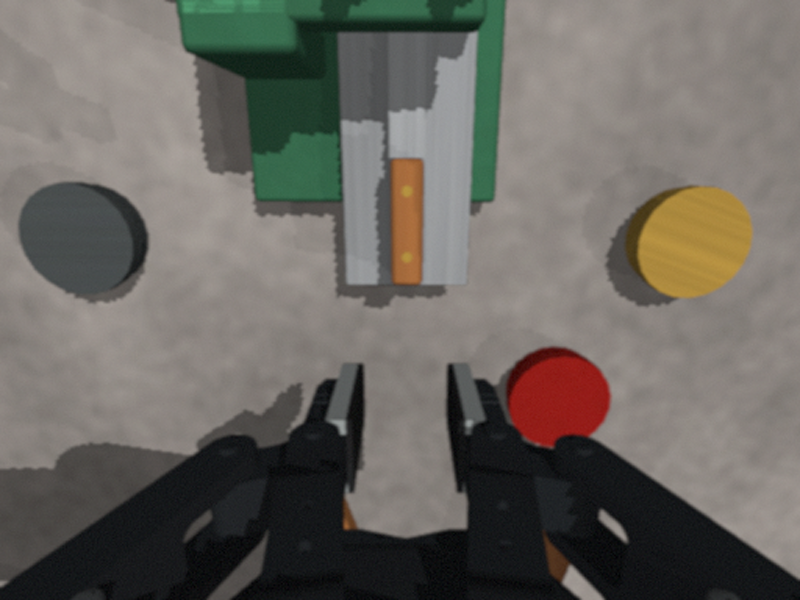

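The feeler lies flat and straight in the throat (grip at (407,222)), the gripper is clear, and the tins are undisturbed.

```bash
python3 -c "
from rig import env
print(env.close_job())"
```

```text
the job is handed in; nothing more can be done
None
```

I handed the job in at about 26.5 s of the 67 s: the feeler is released flat and straight on the bed with the bar gripping it at an estimated 7–8 N, nothing else looked disturbed, and the hand-in returned no verdict.

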